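# Raise the work prop one hole and lay the pipe across

### The job

Let the adjustable work prop up by one hole: squeeze its sprung button in, slide the sleeve up until the button snaps out through the next hole and the sleeve stands on it by itself, without wrenching the sleeve against the button once it has caught. Then take the pipe from the timber rack and set it down, not drop it, in the V of the prop and the V of the fixed rest so that it lies across both with about as much over either end. Leave the other things on the table where they are.

Things in the scene. Friction and masses are not known exactly. Their poses are not given: they have to be found in the camera images.
- prop: Adjustable work prop, fixed to the table by a magnet foot (84 mm across, 28 mm high): a 22 mm square post, over it a square steel sleeve (30 x 30 mm outside, wall 3 mm, 0.4 kg) that only slides up and down and ends in a V. Origin under the centre of the foot, z up. The V runs along y; the drilled wall of the sleeve and the button face +y.
- button_mouth (a point): Where the button's axis (level, along the prop's +y) meets the outside of the drilled wall, on the post: it does not move. Button: 10 mm across, coned end 5.5 mm proud; about 6 N press it flush, then lifting the sleeve (up to 18 N) tucks it in within 7 mm. A grip across the sleeve with a pad on the button does both. Above it: sleeve top 14 mm, top of the V (36 mm wide) 35 mm.
- sleeve (a joint): Height of the sleeve (m), up positive; about 0 at the start, when the button is out through its top hole (1 mm play). Next hole: hand drilled 34 to 56 mm further down, differs each time, not measured. With the button tucked in, sliding takes about 7 N (weight and drag), the sleeve drops if let go; on a hole the button snaps out by itself and locks it both ways. Over 30 N on it damages it.
- prop_vee (a point): Where the pipe's axis passes when the pipe lies in the prop's V: middle of the V, 19 mm above its bottom; rises with the sleeve. The V is of 4 mm flat, 90 degrees, wings 22 mm long, 30 mm along the pipe. Its y axis is the line of the V.
- rest: Fixed rest: the same magnet foot with a plain 30 mm square tube and the same V, without holes, 200 to 240 mm from the prop on its +y or -y side, its V in line with the prop's. Origin under the centre of the foot, z up, V along y. Fixed.
- rest_vee (a point): Where the pipe's axis passes when the pipe lies in the rest's V: middle of the V, 19 mm above its bottom, 228 mm above the table (the prop's, one hole up, is within 14 mm of that height, so the pipe may slope a little). Its y axis is the line of the V.
- pipe: Round steel pipe, 27 mm outside, 320 mm long, 0.3 to 0.5 kg, loose, lying level in the rack. Origin at its centre, x along its axis.
- rack: Timber pipe rack, fixed: two notched blocks 45 mm long (along x), 90 mm wide, 32 mm high, 100 mm either side of the origin; the notches are 31 mm wide, floor 20 mm above the table; the pipe lifts straight out, and between the blocks it can be reached from above (155 mm free, only low slats there). Origin at the table under the middle.
- pliers: Pliers with orange grips, 165 mm, lying between rack and prop. Leave.
- magnet_a: Red arrow-shaped welding magnet, 100 mm, 22 mm high, lying flat. Leave.
- magnet_b: Another such magnet, 100 mm, 22 mm high. Leave.
- soapstone: White marking stick, 75 x 13 x 6 mm. Leave.
- chip_hammer: Chipping hammer, 215 mm, lying down. Leave.
- tape: Tape measure, 68 x 66 x 34 mm. Leave.
- clamp: C-clamp lying flat, about 130 mm. Leave.
Mind the look-alikes: they are no part of the job. What is shaped like the prop but green is not meant. What is shaped like the rest but orange is not meant.

How it is judged:
By the outcome, as a careful person would: the job done as asked, in the order asked, and still so for the second after the job is handed in, with the robot touching nothing.
It also fails if it takes over 72 s, if anything falls off the work surface, if the arm or the gripper's body presses on something with over 40 N, if the wrist force passes 120 N, or if a joint passes its speed limit or range.

### The arm

A 7-joint arm with a two-finger parallel gripper is mounted at the origin on the work surface. World frame = base frame: x ahead of the robot, y to its left, z up, the work surface at z = 0. Lengths are in m, angles in degrees, forces in N, time in s.
With the tool pointing down it reaches from about 0.4 to 0.85 m from the base axis. Payload 10.4 kg.
Tool frame: the origin (TCP) lies at the centre of the arm's flange, where the gripper is bolted on; the fingertips stand 182 mm ahead of it and the grasp point (between the pads) lies 164 mm ahead of it (robot.finger_overhang is the distance from the TCP to the fingertips, in m); z points along the fingers, y is the direction in which the jaws open and shut (so a half turn about z gives the same grasp; the last joint's range is limited). The gripper opens to 87 mm and grips with 3 to 60 N. Pads are 19 mm wide; open, the fingers measure 117 mm over their backs; the gripper's body (75 mm by 190 mm) begins 51 mm behind the grasp point.
Start: joints at [75.481, 19.034, -3.707, 83.658, 1.238, 77.344, -5.071], TCP at [0.143, -0.608, 0.405] pointing down, gripper open.
Joint ranges: [-148.97, 148.97], [-28.65, 121.19], [-84.17, 76.75], [9.2, 138.47], [-72.65, 252.65], [3.7, 117.97], [-149.18, 149.18]. Speed limits (degrees/s): [127.2, 127.2, 159.86, 159.86, 180, 180, 180].

### API

Orientations are given as a 3x3 rotation matrix whose columns are the frame's x, y, z axes.
In Python, from bench import robot, capture, hand_in gives the robot as it stands. The module is installed in compiled form; this text tells all that it offers.
- The arm moves only by the tool servo_tool, never from a script. Its argument "plan" is a list of rows, each a list of 5 numbers: the shift along the world's x, y, z in cm, then the turn about the world's z in rad, then the opening, from -1 (shut) to 1 (fully open), so that 0 is half open. A call has 1 to 20 rows; each row shifts and turns the commanded pose from where the row before left it; what a row does not reach is not made up. A row lasts 1/10 s, in which the tool goes at most 50 mm and 8.59 degrees, less where a joint would pass 70% of its speed; a pose out of reach is approached as far as the arm can. A call with a gripper value outside its range is refused whole. The fingers move at their own pace and stop on an object; the grip force is fixed at half the most. Time passes only in rows, so rows that do not move let the fingers close. It gives the time, the measured TCP pose, the force and the opening at its end, in the units of the state.
- robot.state(): the state, without advancing time (a new reading comes with each control period).
- capture(name): name is "scene" or "top" or "wrist"; returns a dict with "frame" (480x640x3 uint8, red, green, blue), "range_z" (480x640 float32, m along the optical axis (not along the pixel's ray), 0 where there is no reading), "K" (3x3 intrinsics, pixels), "k1" (the pictures are not rectified: a ray, as slopes to the right and down, at radius r is drawn at 1 + k1 r^2 times it, then the intrinsics apply), "R" (3x3) and "t" (3): a world point X has camera coordinates R X + t. Camera axes: x right, y down, z forward; pixel columns grow to the right and rows downward; lengths in m; the calibration is good to about 2 mm. A picture is of the moment at which its call begins.
- hand_in(): hands the job in, once; it reports no verdict.
The state is a dict: "t": time; "q": joint angles; "qd": joint speeds; "joint_torque": joint torques, N m; "tool_pos": TCP position; "tool_rot": TCP orientation; "force": force on the tool from outside, world axes, zero at the start; "ft_torque": the same for the moment, N m; "finger_gap": opening from 0.0 (shut) to 1.0 (fully open).
Only numpy, scipy, OpenCV 4.12 (cv2) and the standard library are available. Lean on these libraries where they do the work, as an engineer would, in place of code of your own. Each camera call takes 0.05 s, during which the arm holds its last target. There are 200 camera calls.

## Working session

There is one attempt and no reset: what is moved stays moved. The work goes in short steps, Python scripts to look and compute and a tool call to move; the robot and the scene stay as the last step left them, time stands still between calls to the robot, and variables do not carry over. Pictures are saved under pics/ and viewed, about 8 in all and at most 12, crops included, and the job is handed in when it is done.

Besides the shell and the picture viewer there is one more tool, called after "Call:" as name([rows], argument=value, ...), one row to a line, values as JSON. servo_tool: Moves the arm, as the interface text tells. Its arguments: {"type":"object","properties":{"plan":{"type":"array","items":{"type":"array","items":{"type":"number"}}}},"required":["plan"]}

```bash
mkdir -p pics; cat > h.py <<'E'
import numpy as np, cv2, pickle
from bench import robot, capture
def grab(name, tag):
    c=capture(name); pickle.dump(c,open(f'pics/{tag}.pkl','wb')); cv2.imwrite(f'pics/{tag}.png',c['frame'][:,:,::-1]); return c
def load(tag): return pickle.load(open(f'pics/{tag}.pkl','rb'))
def cloud(c):
    K=c['K'];v,u=np.mgrid[0:480,0:640].astype(np.float32)
    p=cv2.undistortPoints(np.stack([u,v],-1).reshape(-1,1,2),K,np.array([c['k1'],0,0,0,0],float)).reshape(480,640,2)
    z=c['range_z'];X=np.dstack([p*z[...,None],z])
    W=(X-c['t'])@c['R']; W[z==0]=np.nan; return W
E
python3 - <<'E'
from h import *
for n in ('scene','top'): 
    c=grab(n,n+'0'); print(n,c['K'].tolist(),c['k1'],c['R'].tolist(),c['t'])
a=np.hstack([cv2.imread('pics/scene0.png'),cv2.imread('pics/top0.png')])
s=robot.state();print(s['tool_pos'],s['tool_rot'],s['t'],s['finger_gap'])
E
```

```text
scene [[561.2134031183455, 0.0, 314.4250180808477], [0.0, 561.2134031183455, 234.39489402137946], [0.0, 0.0, 1.0]] 0.02880488894733649 [[0.13872924086582888, 0.9901749250326844, 0.017544673416983486], [0.8243252207692311, -0.10563803805802202, -0.5561731163217166], [-0.5488552888809114, 0.09161999100507316, -0.8308812485040694]] [-0.10764663 -0.3475854   1.51348658]
top [[508.25778330801523, 0.0, 313.1094448879671], [0.0, 508.25778330801523, 251.07205147141576], [0.0, 0.0, 1.0]] -0.1000860672433512 [[0.004073537183125327, -0.9998202231096546, -0.01851830866407554], [-0.9977952635373541, -0.0028371804631779924, -0.06630657938275217], [0.0662421192085485, 0.018747582990338813, -0.9976274403677862]] [0.05030143 0.55611869 1.38950919]
[ 0.14292717 -0.60831235  0.40403688] [[ 9.73490198e-01  2.28728415e-01 -3.83261812e-04]
 [ 2.28728718e-01 -9.73489418e-01  1.23570821e-03]
 [-9.04597385e-05 -1.29061281e-03 -9.99999163e-01]] 0.1 1.0012572677287
```

View pics/scene0.png

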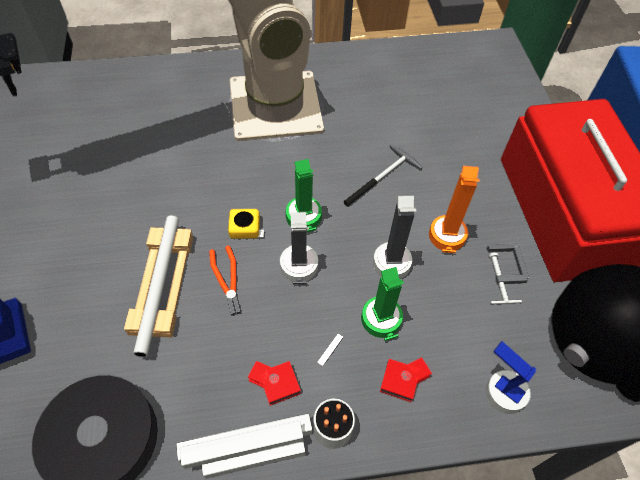

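View pics/top0.png

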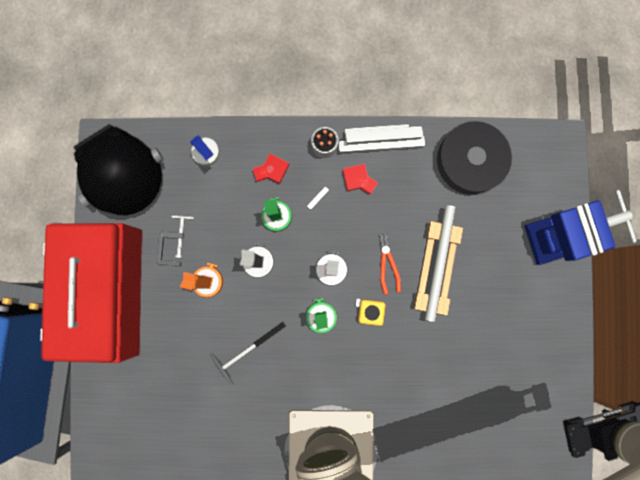

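Candidates: the grey short prop is at scene (299,262) / top (332,268), and the grey tall rest is at scene (393,260) / top (256,262). The look-alikes are green at scene (303,210) and (383,315), orange at (450,232). The pipe is at scene (157,285). Next I measure these and crop the prop close.

```bash
python3 - <<'E'
from h import *
for tag in('scene0','top0'):
    c=load(tag);W=cloud(c);f=c['frame'].astype(int)
    print(tag,'cam',-c['R'].T@c['t'])
    hsv=cv2.cvtColor(c['frame'],cv2.COLOR_RGB2HSV);grey=hsv[...,1]<60
    for n,uv in dict(prop=((299,262),(332,268)),rest=((393,260),(256,262))).items():
        u,v=uv[tag=='top0'];P0=W[v,u]
        # foot: z 15..35mm, grey
        box=np.zeros((480,640),bool);box[v-75:v+40,u-40:u+45]=1
        m=box&grey&(abs(W[...,2]-.028)<.006)
        P=W[m];(cx,cy),r=cv2.minEnclosingCircle(P[:,:2].astype(np.float32)) if m.any() else ((0,0),0)
        print(n,'foot',cx,cy,r,m.sum())
        t=box&grey&(W[...,2]>.1);P=W[t]
        if len(P):
            zt=np.nanmax(P[:,2]);Q=P[P[:,2]>zt-.03];print(' top z',zt,np.percentile(P[:,2],[50,90,98]),Q.min(0),Q.max(0),len(Q), cv2.minAreaRect(Q[:,:2].astype(np.float32)*1000))
    m=(W[...,2]>.035)&(W[...,2]<.07)&(W[...,1]<-.1)&(W[...,1]>-.42)&(W[...,0]>.3)&(W[...,0]<.8)&(hsv[...,1]<40)
    n,l,s,_=cv2.connectedComponentsWithStats(m.astype(np.uint8));i=1+np.argmax(s[1:,4]);P=W[l==i]
    print('pipe',s[i],cv2.minAreaRect(P[:,:2].astype(np.float32)*1000),np.percentile(P[:,2],[50,95]))
c=load('scene0');a=c['frame'][195:305,260:440][:,:,::-1];cv2.imwrite('pics/crop.png',cv2.resize(a,(780,477),interpolation=3))
E
```

```text
scene0 cam [ 1.13214226 -0.06879487  1.06609858]
prop foot 0.4461786448955536 0.011771222576498985 0.10412216186523438 906
 top z 0.1811409187875795 [0.15889817 0.17601483 0.17833808] [ 0.48591032 -0.01316729  0.15121139] [0.52551337 0.01836809 0.18114092] 321 ((506.0274963378906, 3.3670387268066406), (29.454004287719727, 38.03327941894531), 82.8202133178711)
rest foot 0.49654364585876465 0.24955326318740845 0.09473199397325516 604
 top z 0.2269899487704757 [0.18255968 0.21983105 0.22352737] [0.50863623 0.18912853 0.1970052 ] [0.54498336 0.22290819 0.22698995] 361 ((527.66015625, 206.17010498046875), (30.694683074951172, 37.6811637878418), 84.6355209350586)
pipe [  80  376   71   46 2336] ((760.3047485351562, -360.5796813964844), (118.81242370605469, 79.25711059570312), 89.97842407226562) [0.05059745 0.05352615]
top0 cam [0.46264366 0.02582026 1.42401832]
prop foot 0.4577540159225464 -0.03392340615391731 0.09995778650045395 517
 top z 0.18350003453637165 [0.17177097 0.17896198 0.18090018] [ 0.48668588 -0.01454185  0.15833105] [0.52375432 0.01744982 0.18350003] 184 ((504.7279357910156, 1.6245136260986328), (29.868568420410156, 36.31496047973633), 84.45508575439453)
rest foot 0.5688209533691406 0.22902899980545044 0.14754340052604675 681
 top z 0.22908883825774434 [0.21359558 0.22307132 0.22630134] [0.50646042 0.18904224 0.19941142] [0.54479788 0.22287852 0.22908884] 209 ((525.6028442382812, 205.68605041503906), (30.857545852661133, 36.603458404541016), 84.22352600097656)
pipe [ 425  205   30  117 1089] ((524.0618896484375, -295.8405456542969), (28.059661865234375, 319.6480712890625), 78.90094757080078) [0.04392927 0.04984897]
```

View pics/crop.png

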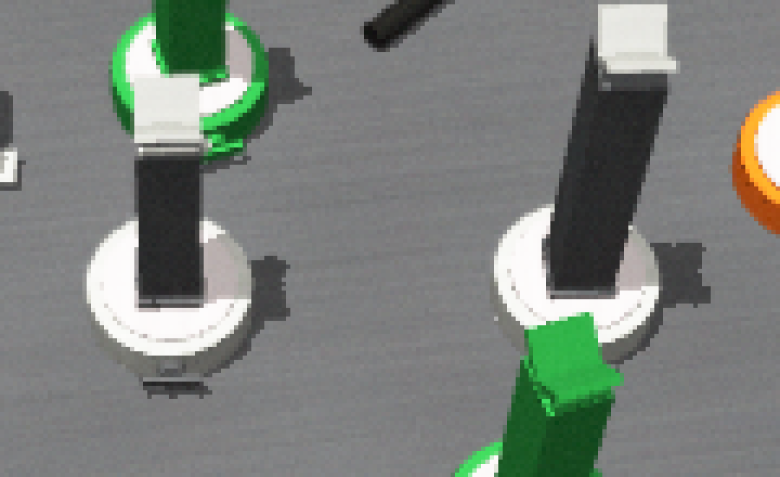

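The crop shows the grey prop, sleeve top at crop (168,110), and the taller grey rest at (630,40). The button is not on the face seen here. I'll use the wrist camera's mounting to find which side it is on.

```bash
python3 - <<'E'
from h import *
c=capture('wrist');s=robot.state();R=np.array(s['tool_rot']);p=np.array(s['tool_pos'])
C=-c['R'].T@c['t'];print('cam in tool',R.T@(C-p));print('axes in tool (rows x,y,z)',(c['R']@R).round(3).tolist(),c['K'][0,0],c['k1'])
for tag in('scene0','top0'):
    c=load(tag);W=cloud(c);hsv=cv2.cvtColor(c['frame'],cv2.COLOR_RGB2HSV)
    for n,(a,b) in dict(green=(45,80),orange=(8,18)).items():
        m=(hsv[...,0]>a)&(hsv[...,0]<b)&(hsv[...,1]>120)&(W[...,2]>.12)&(W[...,0]>.3)&(W[...,0]<.8)&(abs(W[...,1])<.45)
        k,l,st,_=cv2.connectedComponentsWithStats(m.astype(np.uint8))
        for i in range(1,k):
            if st[i,4]>30:
                P=W[l==i];Q=P[P[:,2]>P[:,2].max()-.03];print(tag,n,Q.min(0).round(3),Q.max(0).round(3))
    m=(W[...,2]>.005)&(W[...,2]<.04)&(W[...,0]>.3)&(W[...,0]<.75)&(hsv[...,1]>90)&(hsv[...,0]>15)&(hsv[...,0]<28)&(W[...,1]<-.1)
    P=W[m];print('yellowish',m.sum())
W=cloud(load('top0'));
for u in range(428,460,4):
  pass
m=(W[...,2]>.035)&(W[...,2]<.07)&(W[...,1]<-.2)&(W[...,1]>-.38)&(W[...,0]>.3)&(W[...,0]<.8)&(cv2.cvtColor(load('top0')['frame'],cv2.COLOR_RGB2HSV)[...,1]<40)
P=W[m];print(len(P),cv2.minAreaRect(P[:,:2].astype(np.float32)*1000),cv2.boxPoints(cv2.minAreaRect(P[:,:2].astype(np.float32)*1000)).round(0).tolist(),np.percentile(P[:,2],[50,98]))
W=cloud(load('scene0'))
m=(W[...,2]>.035)&(W[...,2]<.07)&(W[...,1]<-.2)&(W[...,1]>-.38)&(W[...,0]>.3)&(W[...,0]<.7)&(cv2.cvtColor(load('scene0')['frame'],cv2.COLOR_RGB2HSV)[...,1]<40)
P=W[m];print(len(P),cv2.minAreaRect(P[:,:2].astype(np.float32)*1000))
E
```

```text
cam in tool [0.07001652 0.00057641 0.02005107]
axes in tool (rows x,y,z) [[0.0, 1.0, 0.0], [-0.966, 0.0, -0.258], [-0.258, -0.0, 0.966]] 398.6419044639554 -0.040097795772422645
scene0 green [0.354 0.013 0.152] [0.395 0.046 0.182]
scene0 green [0.637 0.138 0.152] [0.676 0.174 0.182]
scene0 orange [0.449 0.328 0.197] [0.491 0.365 0.227]
yellowish 1395
top0 green [0.634 0.138 0.154] [0.675 0.171 0.184]
top0 green [0.355 0.017 0.16 ] [0.394 0.044 0.184]
top0 orange [0.451 0.329 0.2  ] [0.491 0.364 0.229]
yellowish 773
1663 ((582.5968627929688, -319.3196105957031), (86.16256713867188, 441.4474182128906), 83.66082763671875) [[358.0, -338.0], [797.0, -387.0], [807.0, -301.0], [368.0, -252.0]] [0.04638011 0.05576004]
1734 ((524.1410522460938, -294.1183166503906), (28.71110725402832, 320.13818359375), 78.77139282226562)
```

Call:
servo_tool([
  [1.9, 2.6, 0, -0.018, 1],
  [1.9, 2.6, 0, -0.019, 1],
  [1.9, 2.6, 0, -0.019, 1],
  [1.9, 2.6, 0, -0.019, 1],
  [1.9, 2.6, 0, -0.019, 1],
  [1.9, 2.6, 0, -0.019, 1],
  [1.9, 2.6, 0, -0.019, 1],
  [1.9, 2.6, 0, -0.019, 1],
  [1.9, 2.6, 0, -0.019, 1],
  [1.9, 2.6, 0, -0.019, 1],
  [1.9, 2.6, 0, -0.019, 1],
  [1.9, 2.6, 0, -0.019, 1],
  [1.9, 2.6, 0, -0.019, 1],
  [1.9, 2.6, 0, -0.019, 1],
  [1.9, 2.6, 0, -0.019, 1],
  [1.9, 2.6, 0, -0.019, 1],
  [1.9, 2.6, 0, -0.019, 1],
  [1.9, 2.6, 0, -0.015, 1],
  [0, 0, -3.2, 0, 1],
  [0, 0, -3.3, 0, 1],
])

```text
t: 2.15
tool_pos: [0.4856, -0.1394, 0.3395]
tool_rot: [[0.995, -0.104, 0.002], [-0.104, -0.995, -0.001], [0.002, 0.0, -1.0]]
force: [0.1, 0.1, 0.2]
finger_gap: 1.0
```

```bash
python3 - <<'E'
from h import *
grab('wrist','w1');s=robot.state();print(s['tool_pos'],np.array(s['tool_rot']).round(3).tolist(),s['force'],s['t'])
E
```

```text
[ 0.48357931 -0.13977359  0.33358395] [[0.994, -0.105, -0.006], [-0.105, -0.994, 0.002], [-0.006, -0.001, -1.0]] [-1.78576    -0.09459681 -5.44435491] 2.2
```

View pics/w1.png

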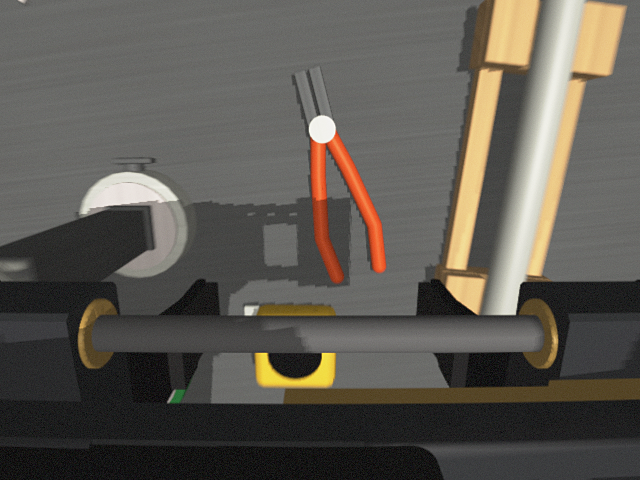

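The wrist view shows the prop's foot at (135,225) and its dark −y face running from (150,230) to the left edge. I'll enhance the contrast there before deciding whether to look from the other side.

```bash
python3 - <<'E'
from h import *
c=load('w1');a=c['frame'][190:290,0:170][:,:,::-1].astype(float);a=np.clip(a*3,0,255).astype(np.uint8)
cv2.imwrite('pics/c1.png',cv2.resize(a,(765,450),interpolation=3))
E
```

```text
(no output)
```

View pics/c1.png

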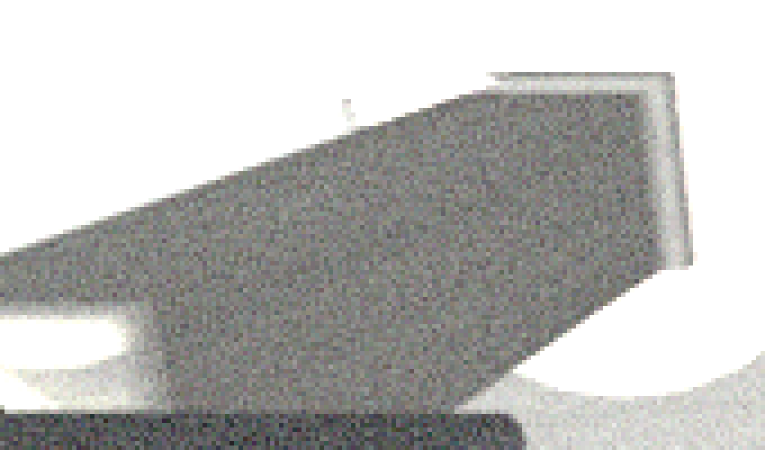

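```bash
python3 - <<'E'
from h import *
c=load('w1');d=np.array([.105,.994,0])
P0=np.array([.505,.002,0])-.015*d
for z in (.03,.09,.112,.146,.16,.181):
    X=c['R']@(P0+[0,0,z])+c['t'];x,y=X[:2]/X[2];f=1+c['k1']*(x*x+y*y);u=c['K'][0,0]*x*f+c['K'][0,2];v=c['K'][1,1]*y*f+c['K'][1,2];print(z,u,v,'crop',u*4.5,(v-190)*4.5)
W=cloud(c);print(W[265,3:30:4].round(3))
E
```

```text
0.03 146.31586540053027 228.57406793839215 crop 658.4213943023863 173.58330572276466
0.09 105.64206107914629 250.55496433313525 crop 475.3892748561583 272.4973394991086
0.112 85.52200840941873 261.47563029087667 crop 384.8490378423843 321.640336308945
0.146 45.856808983495455 283.1018559964838 crop 206.35564042572955 418.958351984177
0.16 25.423299910106664 294.2954016817393 crop 114.40484959547999 469.32930756782685
0.181 -11.431961195261067 314.5823542224361 crop -51.4438253786748 560.6205940009625
[[ 0.518 -0.008  0.161]
 [ 0.518 -0.011  0.162]
 [ 0.518 -0.012  0.162]
 [ 0.517 -0.013  0.16 ]
 [ 0.517 -0.015  0.161]
 [ 0.516 -0.015  0.158]
 [ 0.516 -0.016  0.157]]
```

The −y face is plain where the next hole would be (crop 385–475, 272–322), and the white patch is the V. So the drilled wall should face the rest. I'll check it from that side, from above.

Call:
servo_tool([
  [0, 0, 2, 0, 1],
  [0, 0, 3, 0, 1],
  [0, 0, 3, 0, 1],
  [0, 2, 0, 0, 1],
  [0, 3, 0, 0, 1],
  [0, 3, 0, 0, 1],
  [0, 3, 0, 0, 1],
  [0, 3, 0, 0, 1],
  [0, 3, 0, 0, 1],
  [0, 3, 0, 0, 1],
  [0, 3, 0, 0, 1],
  [0, 3, 0, 0, 1],
  [0, 3, 0, 0, 1],
  [0, 3, 0, 0, 1],
  [0, 2, 0, 0, 1],
  [0, 0, 0, 0, 1],
  [0, 0, 0, 0, 1],
  [0, 0, 0, 0, 1],
])

```text
t: 4.0
tool_pos: [0.4853, 0.1983, 0.4199]
tool_rot: [[0.994, -0.108, -0.0], [-0.108, -0.994, -0.001], [0.0, 0.001, -1.0]]
force: [0.2, 0.2, -0.7]
finger_gap: 1.003
```

```bash
python3 - <<'E'
from h import *
c=grab('wrist','w2');s=robot.state();print(s['tool_pos'],s['force'],s['t'])
d=np.array([.105,.994,0]);pr=[]
P0=np.array([.505,.002,0])+.015*d
for z in (.03,.09,.112,.146,.16,.181):
    X=c['R']@(P0+[0,0,z])+c['t'];x,y=X[:2]/X[2];f=1+c['k1']*(x*x+y*y);u=c['K'][0,0]*x*f+c['K'][0,2];v=c['K'][1,1]*y*f+c['K'][1,2];pr.append((u,v));print(z,u,v)
u0,v0=np.mean(pr,0).astype(int);u0=min(max(u0,80),560);v0=max(v0,60)
print(u0,v0)
a=c['frame'][v0-60:v0+60,u0-80:u0+80][:,:,::-1].astype(float);a=np.clip(a*2.5,0,255).astype(np.uint8)
cv2.imwrite('pics/c2.png',cv2.resize(a,(800,600),interpolation=3))
E
```

```text
[0.48527565 0.19835499 0.41989473] [ 0.25977891 -0.57013123 -0.29466308] 4.05
0.03 508.74102352838577 170.44997237425844
0.09 544.0279430829041 176.92277300921495
0.112 560.3990005778446 179.9528388254928
0.146 590.8112687740482 185.62918340651657
0.16 605.6033663709824 188.41315783277994
0.181 630.9491835189945 193.22011286776853
560 182
```

View pics/c2.png

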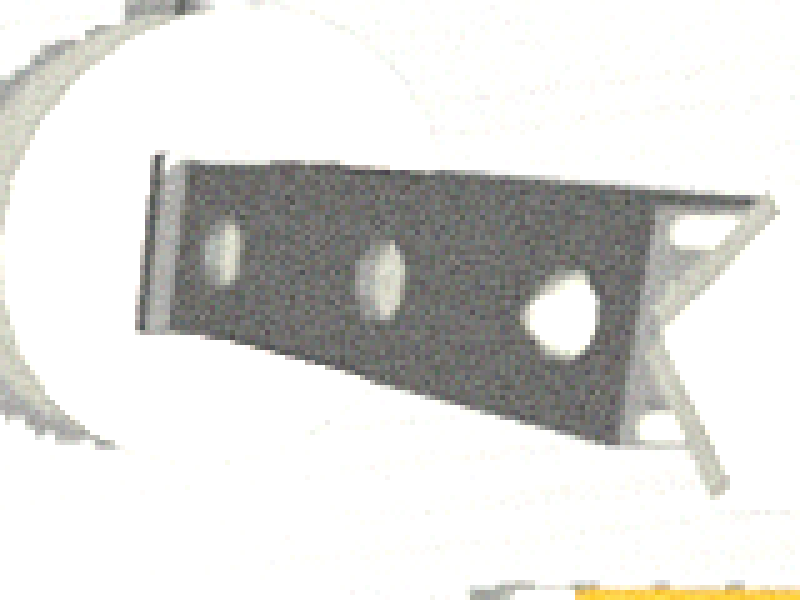

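The drilled wall does face the rest. The button is at crop (565,315), the next hole at (382,281), and a further hole at (225,253). I'll turn these into heights along the wall.

```bash
python3 - <<'E'
from h import *
c=load('w2');n=np.array([.105,.994,0]);P0=np.array([.505,.002,0])+.015*n
C=-c['R'].T@c['t'];D=np.array([c['k1'],0,0,0,0.])
for nm,x,y in [('btn lo',523,312),('btn up',600,317),('h2 lo',357,280),('h2 up',407,283),('h3 lo',204,252),('h3 up',244,255),('sleeve top',642,325),('sleeve bot',180,248),('mid u edge',450,178),('mid l edge',450,400)]:
    u,v=480+x/5-.4,122+y/5-.4
    q=cv2.undistortPoints(np.array([[[u,v]]]),c['K'],D)[0,0];r=c['R'].T@np.r_[q,1]
    X=C+r*((P0-C)@n)/(r@n);print(nm,X.round(4))
W=cloud(c);print(W[185,575:600:3].round(3).tolist())
# wall plane from depth
m=np.zeros((480,640),bool);m[165:190,530:552]=1;P=W[m];P=P[(P[:,2]>.05)&(P[:,2]<.14)];print(((P-P0)@n).mean(),len(P))
E
```

```text
btn lo [0.5068 0.0169 0.1392]
btn up [0.508  0.0168 0.1541]
h2 lo [0.507  0.0169 0.0996]
h2 up [0.5079 0.0168 0.1124]
h3 lo [0.5071 0.0169 0.052 ]
h3 up [0.5077 0.0168 0.0656]
sleeve top [0.5079 0.0168 0.1618]
sleeve bot [0.507  0.0169 0.0432]
mid u edge [0.5232 0.0152 0.119 ]
mid l edge [0.4931 0.0183 0.1265]
[[0.504, 0.015, 0.127], [0.505, 0.016, 0.131], [0.505, 0.015, 0.133], [0.507, 0.021, 0.145], [0.508, 0.02, 0.147], [0.508, 0.02, 0.15], [0.507, 0.017, 0.148], [0.507, 0.016, 0.15], [0.508, 0.015, 0.152]]
-0.0016641575535905548 548
```

The next hole is about 42 mm down, and the button is at z≈0.148. Now I'll go over the prop and straddle it at button height.

Call:
servo_tool([
  [0.2, -2, 0, 0, 1],
  [0.3, -3, 0, 0, 1],
  [0.3, -3, 0, 0, 1],
  [0.3, -3, 0, 0, 1],
  [0.3, -3, 0, 0, 1],
  [0.3, -3, 0, 0, 1],
  [0.37, -2.68, 0, 0, 1],
  [0, 0, 0, 0, 1],
  [0, 0, 0, 0, 1],
  [0, 0, -1, 0, 1],
  [0, 0, -2, 0, 1],
  [0, 0, -2, 0, 1],
  [0, 0, -2, 0, 1],
  [0, 0, -2, 0, 1],
  [0, 0, -1, 0, 1],
  [0, 0, -0.9, 0, 1],
  [0, 0, 0, 0, 1],
  [0, 0, 0, 0, 1],
])

```text
t: 5.85
tool_pos: [0.5059, 0.003, 0.3113]
tool_rot: [[0.994, -0.106, 0.001], [-0.106, -0.994, -0.0], [0.001, -0.0, -1.0]]
force: [0.7, -0.2, 0.0]
finger_gap: 1.002
```

Call:
servo_tool([
  [0, 0, 0, 0, 0.1],
  [0, 0, 0, 0, 0.1],
  [0, 0, 0, 0, 0.1],
  [0, 0, 0, 0, 0.1],
])

```text
t: 6.25
tool_pos: [0.5057, 0.0027, 0.311]
tool_rot: [[0.994, -0.106, 0.0], [-0.106, -0.994, -0.0], [0.0, 0.0, -1.0]]
force: [0.7, -0.1, 0.8]
finger_gap: 0.724
```

```bash
python3 - <<'E'
from h import *
c=grab('wrist','w3')
cv2.imwrite('pics/w3.png',c['frame'][:,:,::-1])
E
```

```text
(no output)
```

View pics/w3.png

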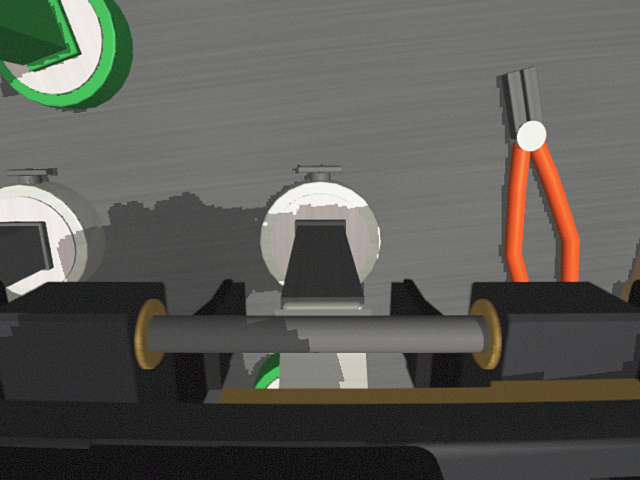

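The sleeve's V (275–368 px) sits centred between the fingers (245 / 393). Closing now.

Call:
servo_tool([
  [0, 0, 0, 0, -1],
  [0, 0, 0, 0, -1],
  [0, 0, 0, 0, -1],
  [0, 0, 0, 0, -1],
  [0, 0, 0, 0, -1],
  [0, 0, 0, 0, -1],
  [0, 0, 0, 0, -1],
  [0, 0, 0, 0, -1],
])

```text
t: 7.1
tool_pos: [0.5056, 0.0015, 0.3105]
tool_rot: [[0.994, -0.107, -0.001], [-0.107, -0.994, -0.002], [-0.0, 0.002, -1.0]]
force: [-0.1, -6.1, -1.0]
finger_gap: 0.342
```

Gap 0.342 means 29.8 mm, so the button is flush. Lifting gently.

Call:
servo_tool([
  [0, 0, 0.05, 0, -1],
  [0, 0, 0.05, 0, -1],
  [0, 0, 0.05, 0, -1],
  [0, 0, 0.05, 0, -1],
])

```text
t: 7.5
tool_pos: [0.5056, 0.0014, 0.312]
tool_rot: [[0.994, -0.107, -0.001], [-0.107, -0.994, -0.002], [-0.0, 0.002, -1.0]]
force: [3.0, -4.8, -8.1]
finger_gap: 0.342
```

Call:
servo_tool([
  [0, 0, 0.1, 0, -1],
  [0, 0, 0.1, 0, -1],
])

```text
t: 7.7
tool_pos: [0.5056, 0.0014, 0.314]
tool_rot: [[0.994, -0.107, -0.001], [-0.107, -0.994, -0.002], [-0.0, 0.002, -1.0]]
force: [2.1, -4.6, -7.1]
finger_gap: 0.345
```

Call:
servo_tool([
  [0, 0, 0.1, 0, -1],
  [0, 0, 0.1, 0, -1],
])

```text
t: 7.9
tool_pos: [0.5056, 0.0014, 0.3156]
tool_rot: [[0.994, -0.107, -0.001], [-0.107, -0.994, -0.001], [-0.0, 0.001, -1.0]]
force: [7.1, -4.7, -15.6]
finger_gap: 0.345
```

Call:
servo_tool([
  [0, 0, 0.1, 0, -1],
  [0, 0, 0.1, 0, -1],
])

```text
t: 8.1
tool_pos: [0.5056, 0.0013, 0.317]
tool_rot: [[0.994, -0.107, -0.001], [-0.107, -0.994, -0.001], [-0.001, 0.001, -1.0]]
force: [9.5, -5.1, -21.5]
finger_gap: 0.339
```

Call:
servo_tool([
  [0, 0, 0.05, 0, -1],
  [0, 0, 0, 0, -1],
])

```text
t: 8.3
tool_pos: [0.5056, 0.0013, 0.3176]
tool_rot: [[0.994, -0.107, -0.001], [-0.107, -0.994, -0.001], [-0.001, 0.001, -1.0]]
force: [8.0, -5.3, -17.5]
finger_gap: 0.342
```

Call:
servo_tool([
  [0, 0, 0.05, 0, -1],
  [0, 0, 0.05, 0, -1],
])

```text
t: 8.5
tool_pos: [0.5056, 0.0014, 0.3194]
tool_rot: [[0.994, -0.107, -0.001], [-0.107, -0.994, -0.001], [-0.001, 0.002, -1.0]]
force: [1.6, -5.2, -5.0]
finger_gap: 0.342
```

Call:
servo_tool([
  [0, 0, 0.05, 0, -1],
  [0, 0, 0.05, 0, -1],
])

```text
t: 8.7
tool_pos: [0.5056, 0.0014, 0.3205]
tool_rot: [[0.994, -0.107, -0.001], [-0.107, -0.994, -0.002], [-0.0, 0.002, -1.0]]
force: [3.1, -4.8, -7.6]
finger_gap: 0.342
```

The button is tucked and the sleeve slides at about 7 N. Up most of the way.

Call:
servo_tool([
  [0, 0, 0.1, 0, -1],
  [0, 0, 0.15, 0, -1],
  [0, 0, 0.15, 0, -1],
  [0, 0, 0.15, 0, -1],
  [0, 0, 0.15, 0, -1],
  [0, 0, 0.15, 0, -1],
  [0, 0, 0.15, 0, -1],
  [0, 0, 0.15, 0, -1],
  [0, 0, 0.15, 0, -1],
  [0, 0, 0.15, 0, -1],
  [0, 0, 0.15, 0, -1],
  [0, 0, 0.15, 0, -1],
  [0, 0, 0.15, 0, -1],
  [0, 0, 0.15, 0, -1],
  [0, 0, 0.15, 0, -1],
  [0, 0, 0.15, 0, -1],
  [0, 0, 0.1, 0, -1],
])

```text
t: 10.4
tool_pos: [0.5056, 0.0014, 0.345]
tool_rot: [[0.994, -0.107, -0.001], [-0.107, -0.994, -0.002], [-0.001, 0.002, -1.0]]
force: [2.9, -5.3, -7.8]
finger_gap: 0.343
```

Call:
servo_tool([
  [0, 0, 0.1, 0, -1],
  [0, 0, 0.1, 0, -1],
  [0, 0, 0.1, 0, -1],
])

```text
t: 10.7
tool_pos: [0.5056, 0.0014, 0.3479]
tool_rot: [[0.994, -0.107, -0.001], [-0.107, -0.994, -0.002], [-0.001, 0.002, -1.0]]
force: [2.2, -4.4, -7.7]
finger_gap: 0.344
```

Call:
servo_tool([
  [0, 0, 0.05, 0, -1],
  [0, 0, 0.05, 0, -1],
  [0, 0, 0.05, 0, -1],
])

```text
t: 11.0
tool_pos: [0.5056, 0.0014, 0.3497]
tool_rot: [[0.994, -0.107, -0.001], [-0.107, -0.994, -0.002], [-0.0, 0.002, -1.0]]
force: [-5.3, -6.4, 7.9]
finger_gap: 0.345
```

```bash
python3 - <<'E'
from h import *
for n in('scene','top'):
    c=grab(n,n+'1');W=cloud(c)
    for nm,(a,b) in dict(prop=((.48,-.02),(.53,.025)),).items():
        m=(W[...,0]>a[0])&(W[...,0]<b[0])&(W[...,1]>a[1])&(W[...,1]<b[1])&(W[...,2]>.1)
        print(n,nm,m.sum(),np.nanmax(W[m][:,2]) if m.any() else None)
# sleeve bottom edge in scene
E
```

```text
scene prop 2094 0.5807626048504921
top prop 758 0.5803609443422306
```

Force flipped sign at about 39 mm of lift, which is likely the snap. I'll hold and read again.

Call:
servo_tool([
  [0, 0, 0, 0, -1],
  [0, 0, 0, 0, -1],
])

```text
t: 11.3
tool_pos: [0.5056, 0.0015, 0.3507]
tool_rot: [[0.994, -0.107, -0.001], [-0.107, -0.994, -0.002], [-0.0, 0.002, -1.0]]
force: [-3.1, -6.3, 6.1]
finger_gap: 0.342
```

Call:
servo_tool([
  [0, 0, 0.05, 0, -1],
  [0, 0, 0, 0, -1],
])

```text
t: 11.5
tool_pos: [0.5056, 0.0015, 0.351]
tool_rot: [[0.994, -0.107, -0.0], [-0.107, -0.994, -0.002], [-0.0, 0.002, -1.0]]
force: [-2.6, -6.5, 4.5]
finger_gap: 0.342
```

Call:
servo_tool([
  [0, 0, 0.03, 0, -1],
  [0, 0, 0, 0, -1],
])

```text
t: 11.7
tool_pos: [0.5056, 0.0015, 0.3511]
tool_rot: [[0.994, -0.107, -0.0], [-0.107, -0.994, -0.002], [-0.0, 0.002, -1.0]]
force: [-1.9, -5.8, 2.0]
finger_gap: 0.342
```

The force is not the −7 N of sliding and drops stiffly, so the button is holding the sleeve. I'll release, back out upward and look from the rest side.

Call:
servo_tool([
  [0, 0, 0, 0, 0],
  [0, 0, 0, 0, 0.3],
  [0, 0, 0, 0, 0.6],
  [0, 0, 0, 0, 1],
  [0, 0, 0, 0, 1],
  [0, 0, 0, 0, 1],
  [0, 0, 0, 0, 1],
  [0, 0, 1, 0, 1],
  [0, 0, 2, 0, 1],
  [0, 0, 2, 0, 1],
  [0, 0, 2, 0, 1],
  [0, 0, 1, 0, 1],
  [0, 0, 1, 0, 1],
  [0, 0, 0, 0, 1],
])

```text
t: 13.1
tool_pos: [0.5058, 0.0029, 0.4421]
tool_rot: [[0.994, -0.106, 0.002], [-0.106, -0.994, -0.0], [0.002, 0.0, -1.0]]
force: [0.8, -0.7, -0.8]
finger_gap: 0.998
```

Call:
servo_tool([
  [-0.2, 2, 0, 0, 1],
  [-0.3, 3, 0, 0, 1],
  [-0.3, 3, 0, 0, 1],
  [-0.3, 3, 0, 0, 1],
  [-0.3, 3, 0, 0, 1],
  [-0.3, 3, 0, 0, 1],
  [-0.3, 2, 0, 0, 1],
  [0, 0, 0, 0, 1],
  [0, 0, 0, 0, 1],
  [0, 0, 0, 0, 1],
])

```text
t: 14.1
tool_pos: [0.4861, 0.1916, 0.4406]
tool_rot: [[0.994, -0.108, -0.001], [-0.108, -0.994, -0.001], [-0.001, 0.001, -1.0]]
force: [-0.2, -0.7, -0.2]
finger_gap: 1.002
```

```bash
python3 - <<'E'
from h import *
c=grab('wrist','w4')
a=c['frame'][100:250,440:640][:,:,::-1].astype(float);a=np.clip(a*2.0,0,255).astype(np.uint8)
cv2.imwrite('pics/c4.png',cv2.resize(a,(800,600),interpolation=3))
W=cloud(c)
for n,(x,y) in dict(prop=(.506,.002),rest=(.527,.206)).items():
    m=(np.hypot(W[...,0]-x,W[...,1]-y)<.027)&(W[...,2]>.15);P=W[m];print(n,'wrist',m.sum(),np.percentile(P[:,2],[50,95,99]).round(4) if len(P) else '')
for tag in('scene','top'):
    c=grab(tag,tag+'2');W=cloud(c)
    for n,(x,y) in dict(prop=(.506,.002),rest=(.527,.206)).items():
        m=(np.hypot(W[...,0]-x,W[...,1]-y)<.027)&(W[...,2]>.1)&(W[...,2]<.25);P=W[m]
        if len(P):
            zt=np.percentile(P[:,2],98);Q=P[P[:,2]>zt-.022];print(tag,n,len(Q),zt.round(4),np.array(cv2.minAreaRect(Q[:,:2].astype(np.float32)*1000)[0]))
E
```

```text
prop wrist 3860 [0.1851 0.2107 0.2161]
rest wrist 36732 [0.3652 0.3763 0.3775]
scene prop 309 0.2182 [506.56027222   2.90227699]
scene rest 313 0.2241 [527.75952148 206.19041443]
top prop 196 0.2212 [504.79562378   1.61018372]
top rest 45 0.225 [533.16253662 197.13368225]
```

View pics/c4.png

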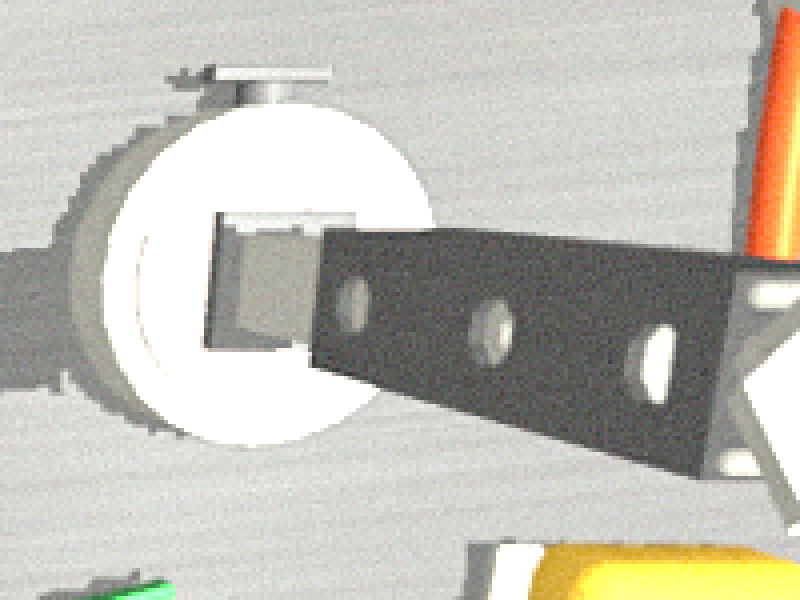

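The sleeve stands raised and the middle hole is at crop (490,333). I'll check by depth whether the button stands proud there, with the hole heights.

```bash
python3 - <<'E'
from h import *
c=load('w4');W=cloud(c);n=np.array([.105,.994,0]);P0=np.array([.505,.002,0])
for nm,(u,v) in dict(top=(602,190),mid=(562,183),low=(528,176)).items():
    sl=np.s_[v-12:v+13,u-12:u+13]
    d=((W[v-2:v+3:2,u-9:u+10]-P0)@n*1000).round(0);print(nm,'\n',d)
    print((W[v,u-9:u+10,2]*1000).round(0))
    print(c['frame'][v,u-9:u+10].mean(1).round(0))
C=-c['R'].T@c['t'];D=np.array([c['k1'],0,0,0,0.]);Pw=P0+.015*n
for nm,x,y in [('mid lo',467,331),('mid up',517,335),('top lo',627,362),('top up',676,366),('low lo',337,303),('low up',372,307),('sleeve top',725,366),('bot',315,300)]:
    u,v=440+x/4-.4,100+y/4-.4
    q=cv2.undistortPoints(np.array([[[u,v]]]),c['K'],D)[0,0];r=c['R'].T@np.r_[q,1]
    X=C+r*((Pw-C)@n)/(r@n);print(nm,X.round(4))
E
```

```text
top 
 [[ 13.  13.  13.  14.  13.  13.  12.  11.  10.  -9.  -9. -10. -11. -12.
  -12. -13. -13. -14.  14.]
 [ 13.  14.  13.  13.  13.  11.  12.  11.  -8.  -8. -10. -10. -10. -11.
  -12. -14. -14.  12.  13.]
 [ 14.  12.  13.  14.  13.  13.  12.  11.  -8.  -9. -10. -11. -11. -11.
  -14. -13. -14.  13.  13.]]
[176. 178. 179. 179. 180. 178. 179. 179. 154. 155. 154. 155. 156. 155.
 154. 153. 154. 190. 192.]
[ 42.  46.  45.  63.  62.  70.  66.  87. 129. 136. 134. 134. 135. 135.
 102.  59.  40.  45.  45.]
mid 
 [[14. 13. 14. 13. 13. 13. 13. 11. 10.  9. 14. 15. 14. 12. 13. 13. 12. 12.
  13.]
 [14. 14. 14. 13. 13. 13. 11. 11.  9. 11. 14. 14. 15. 13. 13. 13. 13. 13.
  13.]
 [14. 14. 13. 13. 15. 12. 11. 11.  9.  9.  9. 14. 14. 13. 12. 13. 13. 13.
  13.]]
[133. 134. 136. 136. 137. 138. 136. 137. 136. 139. 146. 146. 149. 147.
 148. 150. 150. 152. 152.]
[ 50.  41.  51.  44.  66.  71.  70.  68.  78.  85.  85.  80. 110. 125.
 106.  49.  38.  39.  38.]
low 
 [[13. 12. 13. 13. 13. 13. 13. 12. 11. 10.  9. 10. 10. 13. 14. 13. 13. 14.
  14.]
 [14. 13. 13. 13. 13. 12. 13. 12. 10. 10. 10.  9. 10. 13. 13. 13. 13. 13.
  13.]
 [13. 13. 13. 13. 13. 14. 12. 12.  9.  9. 10.  9. 14. 13. 14. 13. 14. 14.
  14.]]
[ 81.  82.  83.  85.  87.  88.  90.  90.  88.  90.  91.  91.  95. 102.
 103. 104. 106. 108. 109.]
[43. 42. 41. 48. 50. 63. 71. 70. 75. 83. 85. 86. 75. 52. 44. 47. 47. 45.
 39.]
mid lo [0.5068 0.0169 0.1391]
mid up [0.5078 0.0168 0.1536]
top lo [0.507  0.0169 0.1819]
top up [0.5078 0.0168 0.1925]
low lo [0.5073 0.0168 0.0921]
low up [0.5078 0.0168 0.1059]
sleeve top [0.5091 0.0166 0.2022]
bot [0.507  0.0169 0.0828]
```

The middle hole sits about 1.5 mm low and the button's tip is only flush (depth about +1 mm, not 5.5). It has partly entered but not snapped home. I'll regrip at the same place and lift a little more.

Call:
servo_tool([
  [0.2, -2, 0, 0, 1],
  [0.3, -3, 0, 0, 1],
  [0.3, -3, 0, 0, 1],
  [0.3, -3, 0, 0, 1],
  [0.3, -3, 0, 0, 1],
  [0.3, -3, 0, 0, 1],
  [0.3, -2.0, 0, 0, 1],
  [0, 0, 0, 0, 1],
  [0, 0, 0, 0, 1],
  [0, 0, -2, 0, 1],
  [0, 0, -2, 0, 1],
  [0, 0, -2, 0, 1],
  [0, 0, -2, 0, 1],
  [0, 0, -1, 0, 1],
  [0, 0, 0, 0, 0],
  [0, 0, 0, 0, 0],
  [0, 0, 0, 0, 0],
  [0, 0, 0, 0, 0],
  [0, 0, 0, 0, 0],
  [0, 0, 0, 0, 0],
])

```text
t: 16.25
tool_pos: [0.5057, 0.0028, 0.3513]
tool_rot: [[0.994, -0.106, 0.0], [-0.106, -0.994, -0.0], [0.0, 0.0, -1.0]]
force: [0.2, -0.6, -0.2]
finger_gap: 0.553
```

Call:
servo_tool([
  [0, 0, 0, 0, -1],
  [0, 0, 0, 0, -1],
  [0, 0, 0, 0, -1],
  [0, 0, 0, 0, -1],
  [0, 0, 0, 0, -1],
  [0, 0, 0, 0, -1],
])

```text
t: 16.85
tool_pos: [0.5056, 0.0015, 0.3511]
tool_rot: [[0.994, -0.107, -0.0], [-0.107, -0.994, -0.002], [-0.0, 0.002, -1.0]]
force: [-1.9, -5.3, 1.1]
finger_gap: 0.344
```

Call:
servo_tool([
  [0, 0, 0.05, 0, -1],
  [0, 0, 0, 0, -1],
])

```text
t: 17.05
tool_pos: [0.5056, 0.0014, 0.3514]
tool_rot: [[0.994, -0.107, -0.0], [-0.107, -0.994, -0.002], [-0.0, 0.002, -1.0]]
force: [-0.4, -5.6, -0.1]
finger_gap: 0.342
```

Call:
servo_tool([
  [0, 0, 0.05, 0, -1],
  [0, 0, 0, 0, -1],
])

```text
t: 17.25
tool_pos: [0.5056, 0.0014, 0.3518]
tool_rot: [[0.994, -0.107, -0.001], [-0.107, -0.994, -0.002], [-0.0, 0.002, -1.0]]
force: [0.4, -5.8, -0.2]
finger_gap: 0.347
```

Call:
servo_tool([
  [0, 0, 0.05, 0, -1],
  [0, 0, 0, 0, -1],
])

```text
t: 17.45
tool_pos: [0.5056, 0.0014, 0.3525]
tool_rot: [[0.994, -0.107, -0.001], [-0.107, -0.994, -0.002], [-0.0, 0.002, -1.0]]
force: [-1.4, -5.1, 0.3]
finger_gap: 0.345
```

Call:
servo_tool([
  [0, 0, 0.05, 0, -1],
  [0, 0, 0, 0, -1],
])

```text
t: 17.65
tool_pos: [0.5056, 0.0014, 0.3528]
tool_rot: [[0.994, -0.107, -0.001], [-0.107, -0.994, -0.002], [-0.0, 0.002, -1.0]]
force: [-0.1, -5.7, -1.4]
finger_gap: 0.344
```

Call:
servo_tool([
  [0, 0, 0.03, 0, -1],
  [0, 0, 0, 0, -1],
])

```text
t: 17.85
tool_pos: [0.5056, 0.0014, 0.3529]
tool_rot: [[0.994, -0.107, -0.001], [-0.107, -0.994, -0.002], [-0.0, 0.002, -1.0]]
force: [1.2, -5.0, -2.2]
finger_gap: 0.339
```

Call:
servo_tool([
  [0, 0, 0.03, 0, -1],
  [0, 0, 0, 0, -1],
])

```text
t: 18.05
tool_pos: [0.5056, 0.0014, 0.3531]
tool_rot: [[0.994, -0.107, -0.001], [-0.107, -0.994, -0.002], [-0.0, 0.002, -1.0]]
force: [1.3, -4.5, -3.7]
finger_gap: 0.343
```

Call:
servo_tool([
  [0, 0, 0.03, 0, -1],
  [0, 0, 0, 0, -1],
])

```text
t: 18.25
tool_pos: [0.5056, 0.0014, 0.3534]
tool_rot: [[0.994, -0.107, -0.001], [-0.107, -0.994, -0.002], [-0.0, 0.002, -1.0]]
force: [1.9, -5.8, -3.9]
finger_gap: 0.341
```

Call:
servo_tool([
  [0, 0, 0.03, 0, -1],
  [0, 0, 0, 0, -1],
])

```text
t: 18.45
tool_pos: [0.5056, 0.0014, 0.3537]
tool_rot: [[0.994, -0.107, -0.001], [-0.107, -0.994, -0.002], [-0.0, 0.002, -1.0]]
force: [1.9, -4.9, -5.1]
finger_gap: 0.339
```

Call:
servo_tool([
  [0, 0, 0.03, 0, -1],
  [0, 0, 0, 0, -1],
])

```text
t: 18.65
tool_pos: [0.5056, 0.0014, 0.354]
tool_rot: [[0.994, -0.107, -0.001], [-0.107, -0.994, -0.002], [-0.0, 0.002, -1.0]]
force: [1.9, -5.9, -4.2]
finger_gap: 0.342
```

The force is now just the sleeve's weight (about 4 N), with no button drag, which fits the button being out. I'll release and check.

Call:
servo_tool([
  [0, 0, -0.05, 0, -1],
  [0, 0, 0, 0, 0],
  [0, 0, 0, 0, 0.3],
  [0, 0, 0, 0, 0.6],
  [0, 0, 0, 0, 1],
  [0, 0, 0, 0, 1],
  [0, 0, 0, 0, 1],
  [0, 0, 0, 0, 1],
  [0, 0, 1, 0, 1],
  [0, 0, 2, 0, 1],
  [0, 0, 2, 0, 1],
  [0, 0, 2, 0, 1],
  [0, 0, 1, 0, 1],
  [0, 0, 0.6, 0, 1],
  [0, 0, 0, 0, 1],
])

```text
t: 20.15
tool_pos: [0.5057, 0.0028, 0.4405]
tool_rot: [[0.994, -0.106, 0.001], [-0.106, -0.994, -0.0], [0.001, 0.0, -1.0]]
force: [0.1, 0.0, -0.8]
finger_gap: 1.002
```

Call:
servo_tool([
  [-0.2, 2, 0, 0, 1],
  [-0.3, 3, 0, 0, 1],
  [-0.3, 3, 0, 0, 1],
  [-0.3, 3, 0, 0, 1],
  [-0.3, 3, 0, 0, 1],
  [-0.3, 3, 0, 0, 1],
  [-0.3, 2, 0, 0, 1],
  [0, 0, 0, 0, 1],
  [0, 0, 0, 0, 1],
  [0, 0, 0, 0, 1],
])

```text
t: 21.15
tool_pos: [0.486, 0.1916, 0.4395]
tool_rot: [[0.994, -0.108, -0.001], [-0.108, -0.994, -0.001], [-0.001, 0.001, -1.0]]
force: [0.3, 0.5, 0.5]
finger_gap: 1.001
```

```bash
python3 - <<'E'
from h import *
c=grab('wrist','w5')
a=c['frame'][100:250,440:640][:,:,::-1].astype(float);a=np.clip(a*2.0,0,255).astype(np.uint8)
cv2.imwrite('pics/c5.png',cv2.resize(a,(800,600),interpolation=3))
W=cloud(c);n=np.array([.105,.994,0]);P0=np.array([.505,.002,0])
s=(W-P0)@n
m=(abs(W[...,0]-.507)<.008)&(W[...,2]>.125)&(W[...,2]<.17)&(s>.016)&(s<.03);print('proud px',m.sum(),s[m].max() if m.any() else 0,W[m].mean(0) if m.any() else 0)
E
```

```text
proud px 71 0.01962164823425789 [0.50737376 0.01938667 0.14802153]
```

View pics/c5.png

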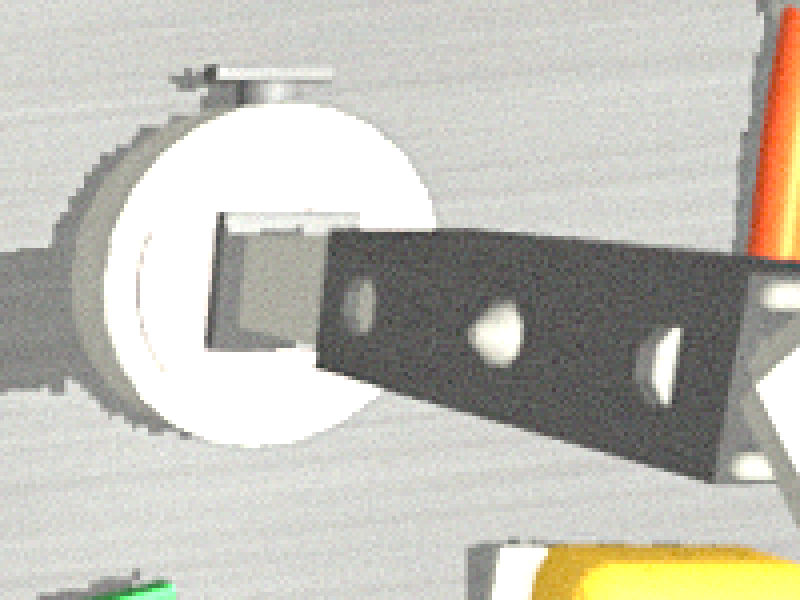

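The button now stands about 6 mm proud at crop (495,333), z=0.148, and the sleeve stands by itself. Next is the pipe: check the slat height, the joints and the V heights.

```bash
python3 - <<'E'
from h import *
s=robot.state();print('q',np.round(s['q'],1))
d=np.array([.981,-.1925]);e=np.array([.1925,.981])
for tag in('scene2','top2'):
    W=cloud(load(tag));r=W[...,:2]-[.5241,-.295];a=r@d;b=r@e
    for lo in range(-65,65,5):
        m=(abs(a)<.05)&(b>lo/1e3)&(b<=lo/1e3+.005);print(lo,np.nanmedian(W[m][:,2]).round(4),end='; ')
    print()
    m=(W[...,2]>.042)&(abs(b)<.03)&(abs(a)<.2)&(W[...,2]<.06);P=W[m];print(cv2.minAreaRect(P[:,:2].astype(np.float32)*1000),len(P))
for tag in('scene','top'):
    c=grab(tag,tag+'3');W=cloud(c)
    for n,(x,y) in dict(prop=(.506,.002),rest=(.527,.206)).items():
        m=(np.hypot(W[...,0]-x,W[...,1]-y)<.025)&(W[...,2]>.1)&(W[...,2]<.25);P=W[m];print(tag,n,np.percentile(P[:,2],[90,98]).round(4))
E
```

```text
q [  17.5    9.7  -48.6   94.     7.4   79.7 -128.2]
-65 -0.0017; -60 -0.0014; -55 -0.0017; -50 -0.0011; -45 0.0093; -40 0.0106; -35 0.0107; -30 0.0099; -25 0.0104; -20 nan; -15 0.0395; -10 0.043; -5 0.0452; 0 0.0439; 5 0.0395; 10 0.034; 15 -0.0018; 20 0.0078; 25 0.011; 30 0.0107; 35 0.0103; 40 -0.0006; 45 -0.0016; 50 -0.0012; 55 -0.0016; 60 -0.0014; 
((524.1754760742188, -294.23388671875), (24.631196975708008, 321.0701904296875), 78.9019775390625) 1143
-65 -0.0006; -60 -0.0015; -55 -0.0014; -50 -0.0007; -45 0.0077; -40 0.0118; -35 0.011; -30 0.0088; -25 0.0021; -20 nan; -15 0.0399; -10 0.0449; -5 0.0452; 0 0.0457; 5 0.0383; 10 0.0039; 15 -0.0007; 20 0.0089; 25 0.011; 30 0.0115; 35 0.0091; 40 -0.0015; 45 -0.0002; 50 -0.0012; 55 -0.0004; 60 -0.0005; 
((523.6506958007812, -294.84613037109375), (26.5174560546875, 318.5837097167969), 79.07322692871094) 737
scene prop [0.217  0.2197]
scene rest [0.2198 0.224 ]
top prop [0.2203 0.2225]
top rest [0.2246 0.2276]
  return np.nanmean(a, axis, out=out, keepdims=keepdims)
```

Slats are about 12 mm high. The pipe centre is (0.524, −0.295) with its axis at −11°. Going over the pipe.

Call:
servo_tool([
  [0.2, -2.0, 0, -0.004, 1],
  [0.3, -3.6, 0, -0.006, 1],
  [0.3, -3.6, 0, -0.006, 1],
  [0.3, -3.6, 0, -0.006, 1],
  [0.3, -3.6, 0, -0.006, 1],
  [0.3, -3.6, 0, -0.006, 1],
  [0.3, -3.6, 0, -0.006, 1],
  [0.3, -3.6, 0, -0.006, 1],
  [0.3, -3.6, 0, -0.006, 1],
  [0.3, -3.6, 0, -0.006, 1],
  [0.3, -3.6, 0, -0.006, 1],
  [0.3, -3.6, 0, -0.006, 1],
  [0.2, -3.6, 0, -0.006, 1],
  [0.1, -2.5, 0, -0.006, 1],
  [0, -1.0, 0, -0.002, 1],
  [0, 0, 0, 0, 1],
  [0, 0, 0, 0, 1],
  [0, 0, 0, 0, 1],
])

```text
t: 23.1
tool_pos: [0.5241, -0.2924, 0.4404]
tool_rot: [[0.982, -0.187, 0.0], [-0.187, -0.982, 0.0], [0.0, -0.0, -1.0]]
force: [0.4, 0.2, 0.5]
finger_gap: 0.998
```

Call:
servo_tool([
  [0, -0.25, -1, -0.005, 1],
  [0, 0, -2, 0, 1],
  [0, 0, -2.5, 0, 1],
  [0, 0, -2.5, 0, 1],
  [0, 0, -2.5, 0, 1],
  [0, 0, -2.5, 0, 1],
  [0, 0, -2.5, 0, 1],
  [0, 0, -2.5, 0, 1],
  [0, 0, -2, 0, 1],
  [0, 0, -1.5, 0, 1],
  [0, 0, -1, 0, 1],
  [0, 0, -0.8, 0, 1],
  [0, 0, -0.5, 0, 1],
  [0, 0, 0, 0, 1],
  [0, 0, 0, 0, 1],
])

```text
t: 24.6
tool_pos: [0.5239, -0.2968, 0.2026]
tool_rot: [[0.981, -0.194, 0.001], [-0.194, -0.981, -0.0], [0.001, 0.0, -1.0]]
force: [-0.4, 0.0, 0.5]
finger_gap: 1.001
```

Call:
servo_tool([
  [0, 0, 0, 0, -0.2],
  [0, 0, 0, 0, -0.2],
  [0, 0, 0, 0, -0.2],
  [0, 0, 0, 0, -0.2],
  [0, 0, 0, 0, -0.2],
  [0, 0, 0, 0, -0.2],
  [0, 0, 0, 0, -0.2],
  [0, 0, 0, 0, -1],
  [0, 0, 0, 0, -1],
  [0, 0, 0, 0, -1],
  [0, 0, 0, 0, -1],
  [0, 0, 0, 0, -1],
])

```text
t: 25.8
tool_pos: [0.5237, -0.2969, 0.2021]
tool_rot: [[0.981, -0.194, 0.0], [-0.194, -0.981, -0.0], [0.0, 0.0, -1.0]]
force: [-0.1, -1.6, -0.2]
finger_gap: 0.301
```

Pipe gripped (26 mm). Lifting straight out.

Call:
servo_tool([
  [0, 0, 0.3, 0, -1],
  [0, 0, 0.7, 0, -1],
  [0, 0, 1, 0, -1],
  [0, 0, 1.5, 0, -1],
  [0, 0, 2, 0, -1],
  [0, 0, 2, 0, -1],
  [0, 0, 2, 0, -1],
  [0, 0, 2, 0, -1],
  [0, 0, 2, 0, -1],
  [0, 0, 2, 0, -1],
  [0, 0, 2, 0, -1],
  [0, 0, 2, 0, -1],
  [0, 0, 2, 0, -1],
  [0, 0, 2, 0, -1],
  [0, 0, 1.5, 0, -1],
  [0, 0, 1, 0, -1],
  [0, 0, 0, 0, -1],
  [0, 0, 0, 0, -1],
])

```text
t: 27.6
tool_pos: [0.5236, -0.2967, 0.4615]
tool_rot: [[0.981, -0.194, -0.001], [-0.194, -0.981, 0.0], [-0.001, -0.0, -1.0]]
force: [-0.3, -0.0, -4.9]
finger_gap: 0.304
```

Call:
servo_tool([
  [0, 1.0, 0, 0.04, -1],
  [0, 1.5, 0, 0.07, -1],
  [0, 2.2, 0, 0.09, -1],
  [0, 2.2, 0, 0.09, -1],
  [0, 2.2, 0, 0.09, -1],
  [0, 2.2, 0, 0.09, -1],
  [0, 2.2, 0, 0.09, -1],
  [-0.1, 2.2, 0, 0.09, -1],
  [-0.1, 2.2, 0, 0.09, -1],
  [-0.1, 2.2, 0, 0.09, -1],
  [-0.1, 2.2, 0, 0.09, -1],
  [-0.1, 2.2, 0, 0.09, -1],
  [-0.1, 2.2, 0, 0.09, -1],
  [-0.1, 2.2, 0, 0.09, -1],
  [0, 2.2, 0, 0.09, -1],
  [0, 2.2, 0, 0.09, -1],
  [0, 2.2, 0, 0.09, -1],
  [0, 2.2, 0, 0.09, -1],
  [0, 1.4, 0, 0.07, -1],
  [0, 1, 0, 0.041, -1],
])

```text
t: 29.6
tool_pos: [0.516, 0.1061, 0.4615]
tool_rot: [[0.099, 0.995, -0.001], [0.995, -0.099, -0.0], [-0.0, -0.001, -1.0]]
force: [-0.1, -0.5, -4.4]
finger_gap: 0.3
```

Call:
servo_tool([
  [0, 0, 0, 0, -1],
  [0, 0, 0, 0, -1],
  [0, 0, 0, 0, -1],
])

```text
t: 29.9
tool_pos: [0.5168, 0.1033, 0.4619]
tool_rot: [[0.107, 0.994, -0.0], [0.994, -0.107, -0.0], [-0.001, -0.0, -1.0]]
force: [-0.2, -0.6, -4.0]
finger_gap: 0.303
```

```bash
python3 - <<'E'
from h import *
s=robot.state();R=np.array(s['tool_rot']);print(s['tool_pos'],np.degrees(np.arctan2(R[1,0],R[0,0])),R[2].round(3),np.round(s['q'],1),s['force'])
for n in('scene','top','wrist'):
    c=grab(n,n+'4');W=cloud(c);hsv=cv2.cvtColor(c['frame'],cv2.COLOR_RGB2HSV)
    m=(W[...,2]>.265)&(W[...,2]<.32)&(hsv[...,1]<50)&(W[...,0]>.47)&(W[...,0]<.57)&(W[...,1]>-.09)&(W[...,1]<.3);m&=abs(W[...,1]-.104)>.055
    P=W[m]
    if len(P)>30:
        r=cv2.minAreaRect(P[:,:2].astype(np.float32)*1000)
        for lo in (-60,-30,0,20,160,190,220,250):
            Q=P[(P[:,1]*1000>lo)&(P[:,1]*1000<lo+20)]
            if len(Q)>5: print(n,lo,len(Q),'x mid',(Q[:,0].min()+Q[:,0].max())/2,'ymid',Q[:,1].mean(),'ztop',np.percentile(Q[:,2],95))
        print(n,len(P),r,P[:,1].min(),P[:,1].max())
E
```

```text
[0.51680885 0.10326742 0.46185377] 83.85128947493364 [-0.001 -0.    -1.   ] [ 30.2  10.4 -52.   91.2   8.3  82.5 -28.5] [-0.18789239 -0.58052174 -3.96988783]
scene -60 123 x mid 0.5048750680636195 ymid -0.04721346162935627 ztop 0.3066762341840897
scene -30 180 x mid 0.5062485184138716 ymid -0.01994020484849558 ztop 0.3065627416271332
scene 0 175 x mid 0.5087859725453598 ymid 0.00983234838741759 ztop 0.3066714469503371
scene 20 170 x mid 0.5121167445755916 ymid 0.02986230233896411 ztop 0.30714308944765223
scene 160 171 x mid 0.526327421275705 ymid 0.1702001479902411 ztop 0.30651578795519774
scene 190 178 x mid 0.5291258325895871 ymid 0.2002349720508668 ztop 0.3064829451993017
scene 220 170 x mid 0.5322643293780146 ymid 0.22996375155853324 ztop 0.3070286285048153
scene 250 114 x mid 0.536496270509498 ymid 0.25668142272892547 ztop 0.30690791972993686
scene 1787 ((518.6837768554688, 105.07242584228516), (320.35052490234375, 27.69356346130371), 84.03730010986328) -0.05458768016147692 0.26436221932545534
top -60 84 x mid 0.5002824354832037 ymid -0.047479653349223425 ztop 0.3086106452326054
[... 207 characters left out ...]
96 ymid 0.029494321126298368 ztop 0.3084602367629878
top 220 109 x mid 0.528422446541799 ymid 0.22996528293289692 ztop 0.3083361018545473
top 250 75 x mid 0.5313562925025995 ymid 0.2573341632087894 ztop 0.3071370229912438
top 834 ((516.0328979492188, 105.04491424560547), (321.7511901855469, 27.166841506958008), 84.05531311035156) -0.054758217826261994 0.2655680344330005
wrist 160 4556 x mid 0.5233200169234677 ymid 0.17018516722422386 ztop 0.30735927268394914
wrist 190 5305 x mid 0.5264234373301062 ymid 0.2001204229808702 ztop 0.3073604461084754
wrist 13709 ((525.2926025390625, 187.22140502929688), (59.35258865356445, 27.23942756652832), 84.26902770996094) 0.1590003280216355 0.217771010570115
```

The pipe is level, in line with the Vs at 84°, and centred within 1–2 mm. Lowering.

Call:
servo_tool([
  [-0.1, -0.1, -0.5, 0, -1],
  [0, 0, -1, 0, -1],
  [0, 0, -1, 0, -1],
  [0, 0, -1, 0, -1],
  [0, 0, -1, 0, -1],
  [0, 0, -0.7, 0, -1],
  [0, 0, -0.5, 0, -1],
  [0, 0, -0.2, 0, -1],
  [0, 0, -0.1, 0, -1],
  [0, 0, 0, 0, -1],
  [0, 0, 0, 0, -1],
])

```text
t: 31.15
tool_pos: [0.5158, 0.1033, 0.4024]
tool_rot: [[0.105, 0.994, 0.001], [0.994, -0.105, 0.0], [0.0, 0.001, -1.0]]
force: [0.3, 0.9, -3.7]
finger_gap: 0.303
```

Call:
servo_tool([
  [0, 0, -0.1, 0, -1],
  [0, 0, -0.1, 0, -1],
  [0, 0, -0.1, 0, -1],
  [0, 0, 0, 0, -1],
])

```text
t: 31.55
tool_pos: [0.5157, 0.1032, 0.3989]
tool_rot: [[0.105, 0.994, -0.0], [0.994, -0.105, -0.0], [-0.0, -0.0, -1.0]]
force: [0.4, -1.1, -4.3]
finger_gap: 0.304
```

Call:
servo_tool([
  [0, 0, -0.1, 0, -1],
  [0, 0, -0.1, 0, -1],
  [0, 0, 0, 0, -1],
])

```text
t: 31.85
tool_pos: [0.5157, 0.1033, 0.3969]
tool_rot: [[0.105, 0.994, -0.0], [0.994, -0.105, 0.0], [0.0, -0.0, -1.0]]
force: [-0.6, -0.3, -3.4]
finger_gap: 0.302
```

Call:
servo_tool([
  [0, 0, -0.1, 0, -1],
  [0, 0, 0, 0, -1],
])

```text
t: 32.05
tool_pos: [0.5157, 0.1033, 0.396]
tool_rot: [[0.105, 0.994, 0.0], [0.994, -0.105, 0.0], [0.0, 0.0, -1.0]]
force: [0.7, 0.2, -3.2]
finger_gap: 0.302
```

Call:
servo_tool([
  [0, 0, -0.1, 0, -1],
  [0, 0, 0, 0, -1],
])

```text
t: 32.25
tool_pos: [0.5159, 0.1033, 0.3953]
tool_rot: [[0.105, 0.994, 0.001], [0.994, -0.105, 0.0], [0.0, 0.001, -1.0]]
force: [0.9, -0.2, -1.7]
finger_gap: 0.3
```

Call:
servo_tool([
  [0, 0, -0.05, 0, -1],
  [0, 0, 0, 0, -1],
])

```text
t: 32.45
tool_pos: [0.5159, 0.1033, 0.395]
tool_rot: [[0.105, 0.994, 0.001], [0.994, -0.105, -0.0], [0.0, 0.001, -1.0]]
force: [0.4, -0.9, 1.4]
finger_gap: 0.299
```

Call:
servo_tool([
  [0, 0, -0.05, 0, -1],
  [0, 0, 0, 0, -1],
])

```text
t: 32.65
tool_pos: [0.5159, 0.1033, 0.3949]
tool_rot: [[0.105, 0.994, 0.001], [0.994, -0.105, -0.0], [-0.0, 0.001, -1.0]]
force: [0.7, -0.9, 6.4]
finger_gap: 0.299
```

Call:
servo_tool([
  [0, 0, -0.05, 0, -1],
  [0, 0, 0, 0, -1],
])

```text
t: 32.85
tool_pos: [0.5159, 0.1033, 0.3948]
tool_rot: [[0.105, 0.994, 0.002], [0.994, -0.105, -0.0], [-0.0, 0.002, -1.0]]
force: [-1.9, -2.4, 10.0]
finger_gap: 0.297
```

```bash
python3 - <<'E'
from h import *
s=robot.state();print(s['force'],s['ft_torque'],s['tool_pos'])
for n in('scene','top'):
    c=grab(n,n+'5');W=cloud(c);hsv=cv2.cvtColor(c['frame'],cv2.COLOR_RGB2HSV)
    m=(W[...,2]>.215)&(W[...,2]<.26)&(hsv[...,1]<50)&(W[...,0]>.47)&(W[...,0]<.57)&(W[...,1]>-.09)&(W[...,1]<.3);m&=abs(W[...,1]-.104)>.055
    P=W[m]
    for lo in (-60,-40,25,35,165,185,230,245):
            Q=P[(P[:,1]*1000>lo)&(P[:,1]*1000<lo+15)]
            if len(Q)>5: print(n,lo,len(Q),'x mid',(Q[:,0].min()+Q[:,0].max())/2,'ymid',Q[:,1].mean(),'ztop',np.percentile(Q[:,2],95))
    print(n,P[:,1].min(),P[:,1].max())
E
```

```text
[-1.85563575 -2.42987533  9.98014235] [-0.36415256  0.34299195  0.03076691] [0.51590303 0.10332667 0.39477055]
scene -60 67 x mid 0.5038866101720634 ymid -0.04950766558254308 ztop 0.23626285146529558
scene -40 115 x mid 0.5047449246556507 ymid -0.03246406759341608 ztop 0.23691830562313831
scene 25 117 x mid 0.5088603804822154 ymid 0.032458441513056144 ztop 0.2389911888348609
scene 35 111 x mid 0.51135448739832 ymid 0.04192541360351508 ztop 0.23888841647696885
scene 165 115 x mid 0.5258740083545124 ymid 0.17254451492908077 ztop 0.24096484440496116
scene 185 131 x mid 0.5304160392681648 ymid 0.1925696101989339 ztop 0.2412394463320366
scene 230 111 x mid 0.5316011555457372 ymid 0.23734223484374006 ztop 0.2421892282649868
scene 245 112 x mid 0.5346121719698428 ymid 0.2521173627220798 ztop 0.2429384774280442
scene -0.05424417872295074 0.2639187432886738
top -60 53 x mid 0.49901530695359236 ymid -0.04974100687282324 ztop 0.2388458131481609
top -40 71 x mid 0.5012282012021156 ymid -0.03241688036522474 ztop 0.23839114910149584
top 25 71 x mid 0.5080899360709707 ymid 0.03315310429397481 ztop 0.23985392063970104
top 35 64 x mid 0.5080174370908503 ymid 0.04195793662305322 ztop 0.23955568384063936
top 230 73 x mid 0.5285792952555818 ymid 0.23714091349211489 ztop 0.24481962464851137
top 245 76 x mid 0.5307608426187436 ymid 0.2526599970407995 ztop 0.24449175171766788
top -0.05528960227870158 0.2652946020601129
```

Both ends are seated: the pipe slopes about 4 mm per 205 mm as expected, with a firm 10 N on it. I'll ease off, open and back out upward.

Call:
servo_tool([
  [0, 0, 0.05, 0, -1],
  [0, 0, 0.05, 0, -1],
  [0, 0, 0, 0, -0.3],
  [0, 0, 0, 0, -0.2],
  [0, 0, 0, 0, 0],
  [0, 0, 0, 0, 0.3],
  [0, 0, 0, 0, 0.6],
  [0, 0, 0, 0, 0.6],
  [0, 0, 0, 0, 0.6],
  [0, 0, 0, 0, 0.6],
  [0, 0, 0.5, 0, 0.6],
  [0, 0, 1, 0, 0.6],
  [0, 0, 2, 0, 0.6],
  [0, 0, 2, 0, 0.6],
  [0, 0, 2, 0, 0.6],
  [0, 0, 2, 0, 0.6],
  [0, 0, 1, 0, 0.6],
  [0, 0, 0, 0, 0.6],
  [0, 0, 0, 0, 0.6],
])

```text
t: 34.85
tool_pos: [0.5156, 0.1032, 0.4991]
tool_rot: [[0.105, 0.994, -0.0], [0.994, -0.105, -0.0], [-0.0, -0.0, -1.0]]
force: [0.0, 0.0, -0.3]
finger_gap: 0.797
```

```bash
python3 - <<'E'
from h import *
s=robot.state();print(s['t'],s['force'],s['tool_pos'])
for n in('scene','top'):
    c=grab(n,n+'6');W=cloud(c);hsv=cv2.cvtColor(c['frame'],cv2.COLOR_RGB2HSV)
    m=(W[...,2]>.215)&(W[...,2]<.26)&(hsv[...,1]<50)&(W[...,0]>.47)&(W[...,0]<.57)&(W[...,1]>-.09)&(W[...,1]<.3)
    P=W[m]
    for lo in (-50,35,165,245):
            Q=P[(P[:,1]*1000>lo)&(P[:,1]*1000<lo+15)]
            if len(Q)>5: print(n,lo,len(Q),'x mid',(Q[:,0].min()+Q[:,0].max())/2,'ztop',np.percentile(Q[:,2],95))
    print(n,P[:,1].min(),P[:,1].max())
cv2.imwrite('pics/fin.png',load('scene6')['frame'][:,:,::-1])
E
```

```text
34.85 [ 0.00394056  0.00923586 -0.32771882] [0.51561209 0.10322334 0.49905948]
scene -50 115 x mid 0.5053498972778545 ztop 0.2368028718785345
scene 35 118 x mid 0.5125015533753334 ztop 0.2386818238166613
scene 165 117 x mid 0.5249614113498203 ztop 0.24114760209137875
scene 245 116 x mid 0.5351381933090579 ztop 0.2428666530951022
scene -0.05422589736024303 0.26393783647126134
top -50 74 x mid 0.5012839662618138 ztop 0.239451596461936
top 35 68 x mid 0.508028203538577 ztop 0.24119391778805124
top 245 71 x mid 0.5305805020863683 ztop 0.2436472384636042
top -0.0551225180275571 0.2651814273538946
```

View pics/fin.png

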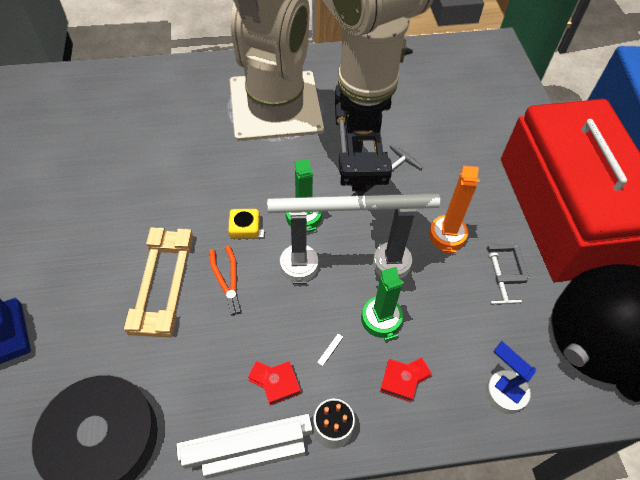

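The pipe lies across both Vs, from scene (270,205) to (438,202). It did not move on release, the robot is clear and the other things are where they were.

```bash
python3 -c "
from bench import hand_in; print(hand_in())"
```

```text
the job is handed in; nothing more can be done
None
```

The prop is up one hole, the pipe lies across both Vs, and the job is handed in at about 35 s of the 72 s allowed.

- **Prop:** I squeezed the button in and slid the sleeve up about 43 mm. At the first release the check showed the hole 1–2 mm low and the button only flush. I regripped and lifted about 3 mm more. The button then stood about 6 mm proud and the sleeve stood by itself. The pull on the sleeve peaked at about 21 N while the button was being tucked in and stayed under about 8 N after it caught; the limit is 30 N.
- **Pipe:** I lifted it straight out of the rack, turned it into line with the Vs and lowered it until both ends were seated, with about 10 N upward at the end. After release the pipe had not moved. It slopes about 4 mm between the two Vs and is centred to about 1 mm, with some 57 mm beyond each V's centre.
- **Everything else:** The other objects look unmoved in the last picture, and the gripper was about 10 cm above its release height, touching nothing.
- **Camera disagreement:** The scene and top cameras differed by 2–4 mm in absolute position, but they agreed on alignment and centring.

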